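# Sort the mixed things off a microscopy bench into tray, pick bin and spill tray

### The arm

A 6-joint arm with a two-finger parallel gripper is mounted at the origin on the work surface. World frame = base frame: x ahead of the robot, y to its left, z up, the work surface at z = 0. Lengths are in m, angles in rad, forces in N, time in s.
With the tool pointing down it reaches from about 0.425 to 0.95 m from the base axis. Payload 3.5 kg.
Tool frame: the origin (TCP) lies midway between the tips of the shut fingers; the grasp point (between the pads) lies 19 mm behind it; z points along the fingers, y is the direction in which the jaws open and shut (so a half turn about z gives the same grasp; the last joint's range is limited). The gripper opens to 85 mm and grips with 20 to 120 N. Pads are 22 mm wide; open, the fingers measure 114 mm over their backs; the gripper's body (76 mm by 85 mm) begins 54 mm behind the grasp point. The pads swing forward as they close: fully open they stand 13 mm farther back than shut.
Start: joints at [-0.15, 0.286, 1.577, -0, 1.279, -0.15], TCP at [0.675, 0, 0.231] pointing down, gripper open.
Joint ranges: [-2.77, 2.77], [-0.9, 2.22], [0.21, 2.48], [-1.53, 4.67], [0.24, 2.81], [-2.84, 2.84]. Speed limits (rad/s): [2.79, 2.79, 3.14, 3.14, 3.14, 3.14].

### API

Orientations are given as a unit quaternion [x, y, z, w].
In Python, from plant import ctrl gives the robot as it stands.
- The arm moves only by the tool apply_moves, never from a script. Its argument "moves" is a list that holds one entry, the list of rows, each a list of 7 numbers: the shift along the tool's x, y, z in m, then the turn, a rotation vector about the tool's x, y, z in degrees, then the gripper's target within -1 to 1 (shut at 1, half-way at 0, fully open at -1). In form: [[[tx, ty, tz, ax, ay, az, hand], ...]]. A call has 1 to 12 rows; each row shifts and turns the pose as measured when the row begins, along the tool's axes as they then stand; what a row does not reach is not made up. A row lasts 1/10 s, in which the tool goes at most 50 mm and 8.59 degrees, less where a joint would pass 70% of its speed; a pose out of reach is approached as far as the arm can. A call with a gripper value outside its range is refused whole. The fingers move at their own pace and stop on an object; "force" is the grip in N (left out, the last holds). Time passes only in rows, so rows that do not move let the fingers close. It gives the time, the measured TCP pose, the force and the opening at its end, in the units of the state.
- ctrl.get_state(): the state, without advancing time (a new reading comes with each control period).
- ctrl.read_camera(name): name is "scene" or "side" or "wrist"; returns the picture (384x512x3 uint8, red, green, blue); there is no depth.
- ctrl.get_calibration(name): a dict with "camera_matrix" (3x3 intrinsics, pixels), "k1" (the pictures are not rectified: a ray, as slopes to the right and down, at radius r is drawn at 1 + k1 r^2 times it, then the intrinsics apply), "cam_to_world" (4x4, takes a point from camera to world coordinates). Camera axes: x right, y up, looking along -z (the intrinsics and any distortion apply to the point x, -y, -z); pixel columns grow to the right and rows downward; lengths in m; the calibration is good to about 2 mm. A picture is of the moment at which its call begins: read the wrist's pose just before it. get_calibration takes no time and is no camera call; for the wrist camera it gives the pose at the moment of the call.
- ctrl.sign_off(): hands the job in, once; it reports no verdict.
The state is a dict: "time": time; "qpos": joint angles; "dq": joint speeds; "joint_efforts": joint torques, N m; "eef_pos": TCP position; "tcp_rot": TCP orientation; "contact_force": force on the tool from outside, world axes, zero at the start; "wrist_torque": the same for the moment, N m; "opening": opening from 0.0 (shut) to 1.0 (fully open).
Only numpy, scipy, OpenCV 4.12 (cv2) and the standard library are available. Lean on these libraries where they do the work, as an engineer would, in place of code of your own. Each camera call takes 0.05 s, during which the arm holds its last target. There are 200 camera calls.

### The job

Clear the dark mat on the microscopy bench by sorting what was left on it: lay the forceps and the scissors inside the long shallow steel tray, lay the slide mailer flat in the dark pick bin with the cut-down front, where one is filed already, and stand the two dropper bottles upright on the floor of the low white spill tray. The bottles are glass and hold stain, so keep them upright all the way, and set everything down rather than dropping it. Leave the wash bottle, the staining jar and the tally counter where they are, and let go of everything at the end.

Things in the scene. Friction and masses are not known exactly. Their poses are not given: they have to be found in the camera images.
- steel_tray: fixed stainless instrument tray, open on top: 120 mm along its x, 180 mm along its y, 25 mm high; walls and floor 2.5 mm thick. Origin: centre of the underside, z up. Its place (left, right or far of the mat) and yaw vary.
- pick_bin: fixed dark plastic bin, open on top: 125 mm along its x, 150 mm along its y; walls and floor 3.5 mm. Back (+x) 50 mm high; front (-x) and front 45 mm of the sides cut down to 28 mm. A fixed mailer (22 mm high) lies in it along x, filling y = -66 to -30 mm; the floor from y = -30 to +71 mm is free. Origin: centre of the underside, z up. Place (left, right or far of the mat) and yaw vary.
- spill_tray: fixed low white plastic spill tray, open on top: 95 mm along its x, 150 mm along its y, 30 mm high; walls and floor 4 mm thick. Origin: centre of the underside, z up. Its place (left, right or far of the mat) and yaw vary.
- mailer: white plastic slide mailer (closed flat box for microscope slides), loose, about 45 g: 84 mm along its x, 32 mm along its y, 22 mm high. Origin: centre of the underside, z up. It lies flat on the mat (paper-thin, level with the bench, z = 0) with the forceps lying on top, roughly lengthwise, and bottle_1 standing close beside one long side.
- forceps: steel dissecting forceps, rigid, about 32 g, lying on its side: 130 mm along its x, tips to +x; 15 mm wide along y and 9 mm high in its middle 50 mm, narrower at both ends. Origin: middle of its length and width, at the underside, z up; it balances there. It starts on top of the mailer (underside 22 mm above the bench).
- forceps_tip (a point): point between the tips of the forceps, 64 mm along its +x and 4.5 mm above its underside
- forceps_heel (a point): joined end of the forceps, 64 mm along its -x and 4.5 mm above its underside
- scissors: closed steel dissecting scissors, rigid, about 38 g, lying flat: 115 mm along its x, blade tips to +x, the two finger rings to -x (together 54 mm wide along y, rings reach 57 mm to -x); 6.5 mm thick. The joint with parallel sides, 11 mm wide, runs from 12 mm on -x to 18 mm on +x of the origin and is the place to grip. Origin: middle of its length, at the underside, z up. It lies on the mat with bottle_2 standing close beside the joint.
- scissors_tip (a point): tip of the scissors' blades, 56 mm along +x of the scissors, 3.25 mm above its underside
- scissors_rings (a point): point between the outer ends of the finger rings, 55 mm along -x of the scissors, 3.25 mm above its underside
- bottle_1: amber glass dropper bottle, loose, about 75 g, standing: body 34 mm diameter up to 54 mm height, shoulder to 62 mm, black cap 24 mm diameter from 65 to 80 mm, rubber bulb 15 mm diameter up to 96 mm. Origin: centre of the underside, z up.
- bottle_2: a second dropper bottle, the same as the first
- wash_bottle: bystander: plastic wash bottle with a red cap, loose: body 60 mm diameter, 132 mm to the shoulder, cap 33 mm diameter to 149 mm, bent nozzle to 173 mm high, reaching 46 mm to its -x. Origin: centre of the underside. Stands beyond the mat, to the left or right.
- staining_jar: bystander: square glass staining jar with a lid, loose: foot 66 mm diameter, body 52 by 46 mm, lid 58 by 52 mm, 96 mm high with its knob. Origin: centre of the underside. Stands beyond the mat, on the other side from the wash bottle.
- tally_counter: bystander: round chromed hand tally counter lying on the mat, loose: 44 mm diameter (54 mm over its keys), 21 mm high. Origin: centre of the underside.

How it is judged:
At the end, for the whole second after the job is handed in: Forceps and scissors lie wholly inside the steel tray, both ends within its walls and below its rim; the mailer lies flat (within 9 degrees, either face up) in the pick bin; both bottles stand upright (within 6 degrees) on the floor of the spill tray; all released and at rest (x of forceps_tip in the frame of steel_tray between -0.058 and 0.058 m and y of forceps_tip in the frame of steel_tray between -0.088 and 0.088 m and z of forceps_tip in the frame of steel_tray between 0 and 0.023 m and x of forceps_heel in the frame of steel_tray between -0.058 and 0.058 m and y of forceps_heel in the frame of steel_tray between -0.088 and 0.088 m and z of forceps_heel in the frame of steel_tray between 0 and 0.023 m and x of scissors_tip in the frame of steel_tray between -0.058 and 0.058 m and y of scissors_tip in the frame of steel_tray between -0.088 and 0.088 m and z of scissors_tip in the frame of steel_tray between 0 and 0.023 m and x of scissors_rings in the frame of steel_tray between -0.058 and 0.058 m and y of scissors_rings in the frame of steel_tray between -0.088 and 0.088 m and z of scissors_rings in the frame of steel_tray between 0 and 0.023 m and x of mailer in the frame of pick_bin between -0.06 and 0.06 m and y of mailer in the frame of pick_bin between -0.072 and 0.072 m and z of mailer in the frame of pick_bin between 0 and 0.03 m and angle between the z axis of mailer and the z axis of pick_bin, either way round below 0.15 rad and x of bottle_1 in the frame of spill_tray between -0.044 and 0.044 m and y of bottle_1 in the frame of spill_tray between -0.071 and 0.071 m and z of bottle_1 in the frame of spill_tray between 0 and 0.01 m and angle between each of bottle_1, bottle_2's own z axis and vertical below 0.1 rad and x of bottle_2 in the frame of spill_tray between -0.044 and 0.044 m and y of bottle_2 in the frame of spill_tray between -0.071 and 0.071 m and z of bottle_2 in the frame of spill_tray between 0 and 0.01 m and linear speed of each of forceps, scissors, mailer, bottle_1, bottle_2 below 0.03 m/s); the robot touches nothing.
It fails at once if the wash bottle, staining jar or tally counter is pushed more than 15 mm from its place or tipped (distance of any of wash_bottle, staining_jar, tally_counter from where it was at the start of the episode above 0.015 m or angle between any of wash_bottle, staining_jar, tally_counter's own z axis and vertical above 0.25 rad).
It fails at once if a dropper bottle is dropped or thrown (falls free by more than about 25 mm) ((contact force between the fingers and bottle_1 below 0.02 N and linear speed of bottle_1 above 0.7 m/s) or (contact force between the fingers and bottle_2 below 0.02 N and linear speed of bottle_2 above 0.7 m/s)).
It fails at once if the mailer or an instrument is dropped or thrown (falls free by more than about 50 mm) ((contact force between the fingers and forceps below 0.02 N and linear speed of forceps above 1 m/s) or (contact force between the fingers and scissors below 0.02 N and linear speed of scissors above 1 m/s) or (contact force between the fingers and mailer below 0.02 N and linear speed of mailer above 1 m/s)).
It fails at once if a dropper bottle is tipped more than 35 degrees (angle between any of bottle_1, bottle_2's own z axis and vertical above 0.61 rad).
It also fails if it takes over 72 s, if anything falls off the work surface, if the arm or the gripper's body presses on something with over 40 N, if the wrist force passes 120 N, or if a joint passes its speed limit or range.

## Working session

There is one attempt and no reset: what is moved stays moved. The work goes in short steps, Python scripts to look and compute and a tool call to move; the robot and the scene stay as the last step left them, time stands still between calls to the robot, and variables do not carry over. Pictures are saved under pics/ and viewed, about 8 in all and at most 12, crops included, and the job is handed in when it is done.

Besides the shell and the picture viewer there is one more tool, called after "Request:" as name(argument=value, ...), one argument or row to a line, values as JSON. apply_moves: Moves the arm, as the interface text tells. Its arguments: {"type":"object","properties":{"moves":{"type":"array","items":{"type":"array","items":{"type":"array","items":{"type":"number"}}}},"force":{"type":"number"}},"required":["moves"]}

```bash
mkdir -p pics; ls
python3 - <<'E'
from plant import ctrl
import cv2, numpy as np
s=ctrl.get_state(); print({k:np.round(v,3).tolist() for k,v in s.items()})
for n in ["scene","side","wrist"]:
    c=ctrl.get_calibration(n); print(n,np.round(c["camera_matrix"],2).tolist(),c["k1"],np.round(c["cam_to_world"],4).tolist())
    im=ctrl.read_camera(n); cv2.imwrite(f"pics/{n}0.png",im[:,:,::-1])
    np.savez(f"pics/{n}0.npz",im=im,K=c["camera_matrix"],k1=c["k1"],T=c["cam_to_world"])
    cv2.imwrite(f"pics/{n}0b.png",cv2.resize(im[:,:,::-1],(800,600),interpolation=cv2.INTER_CUBIC))
E
```

```text
pics
{'time': 0.0, 'qpos': [-0.15, 0.287, 1.578, -0.0, 1.279, -0.15], 'dq': [0.0, 0.0, -0.001, -0.002, 0.001, 0.002], 'joint_efforts': [-0.0, -40.598, -29.263, -0.0, 0.006, 0.0], 'eef_pos': [0.674, 0.0, 0.23], 'tcp_rot': [0.707, 0.707, -0.001, -0.001], 'contact_force': [0.363, 1.3, -0.619], 'wrist_torque': [-0.028, 0.01, 0.061], 'opening': 1.002}
scene [[419.89, 0.0, 253.91], [0.0, 419.89, 195.52], [0.0, 0.0, 1.0]] -0.05785543632183495 [[-0.488, -0.6747, 0.5537, 1.2302], [0.8728, -0.3742, 0.3133, 0.399], [-0.0042, 0.6362, 0.7715, 1.0282], [0.0, 0.0, 0.0, 1.0]]
side [[374.58, 0.0, 256.39], [0.0, 374.58, 191.94], [0.0, 0.0, 1.0]] -0.044142132972996635 [[-0.9809, 0.1321, -0.1426, 0.423], [-0.1943, -0.6797, 0.7073, 0.615], [-0.0034, 0.7215, 0.6924, 0.6567], [0.0, 0.0, 0.0, 1.0]]
wrist [[321.79, 0.0, 260.72], [0.0, 321.79, 194.32], [0.0, 0.0, 1.0]] -0.013344426042155163 [[1.0, -0.0007, 0.0015, 0.6751], [0.0003, 0.9573, 0.289, 0.0722], [-0.0017, -0.289, 0.9573, 0.372], [0.0, 0.0, 0.0, 1.0]]
```

View pics/scene0b.png

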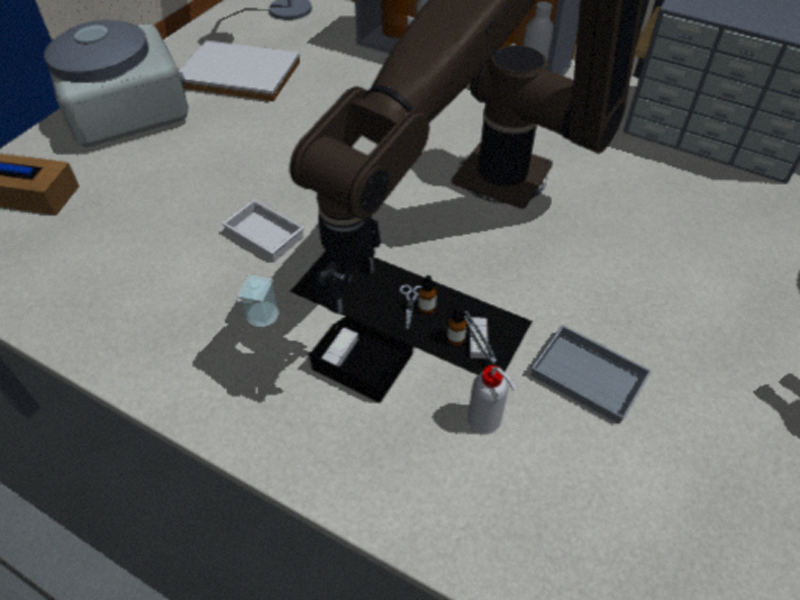

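View pics/side0b.png

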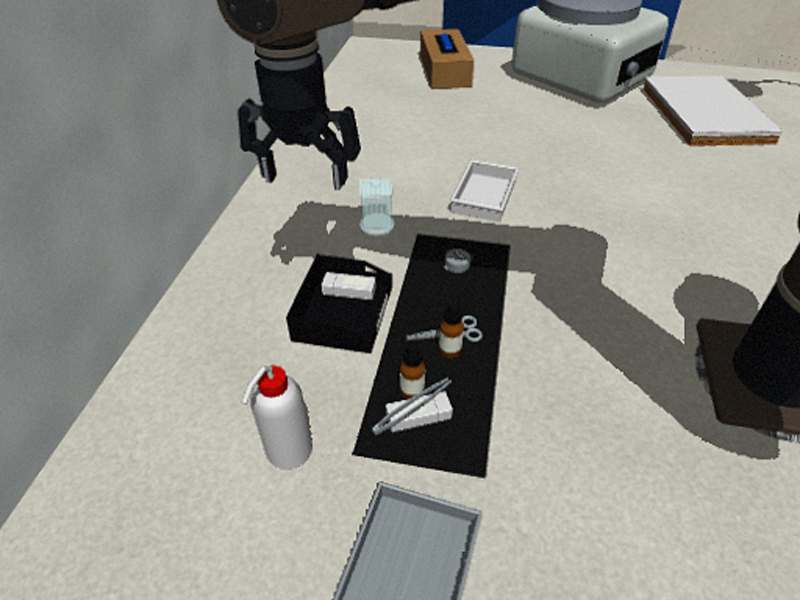

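View pics/wrist0b.png

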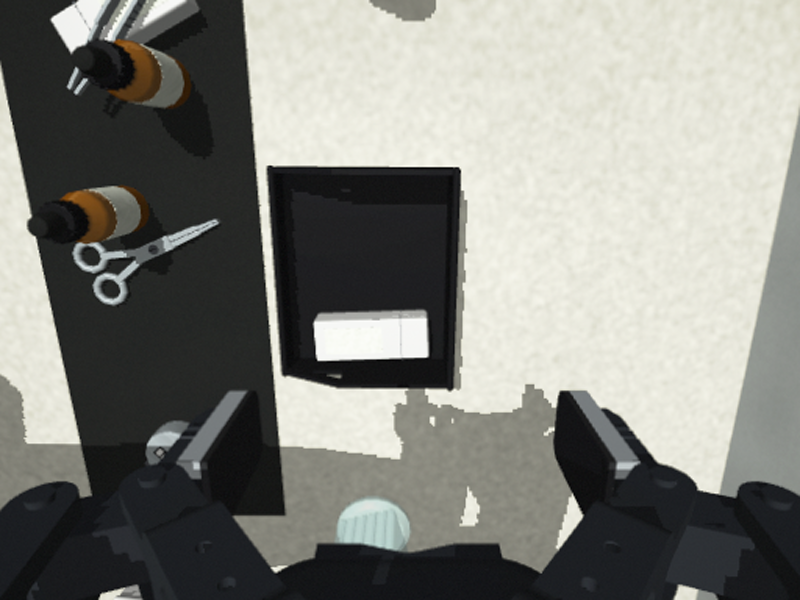

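The pictures show the bin at wrist (270-460, 167-388), opening towards the mat. The mailer, forceps and bottle_1 are at wrist top left, with bottle_2 and the scissors at (90,240). The steel tray is at +y (scene (590,372)) and the spill tray at -y (scene (262,230)). The jar, wash bottle and counter stand clear. First, rough positions.

```bash
cat > h.py <<'E'
import numpy as np, cv2
from scipy.optimize import least_squares
def load(n): return np.load(f"pics/{n}.npz")
def ray(v,p):  # full-res (512x384) pixel -> origin, direction in world
    u=(np.array(p,float)-[v["K"][0,2],v["K"][1,2]])/v["K"][0,0]
    k=np.array([float(v["k1"]),0,0,0]); K=v["K"]
    s=cv2.undistortPoints(np.array([[p]],float),K,k)[0,0]
    return v["T"][:3,3], v["T"][:3,:3]@np.array([s[0],-s[1],-1])
def onz(v,p,z):
    o,d=ray(v,p); return o+d*(z-o[2])/d[2]
def proj(v,P):
    c=(np.atleast_2d(P)-v["T"][:3,3])@v["T"][:3,:3]*[1,-1,-1]
    return cv2.projectPoints(c,np.zeros(3),np.zeros(3),v["K"],np.array([float(v["k1"]),0,0,0]))[0][:,0]
def tri(*obs):
    A=np.zeros((3,3));b=np.zeros(3);L=[]
    for v,p in obs:
        o,d=ray(v,p);d=d/np.linalg.norm(d);M=np.eye(3)-np.outer(d,d);A+=M;b+=M@o;L.append((o,M))
    X=np.linalg.solve(A,b); return X,max(np.linalg.norm(M@(X-o)) for o,M in L)
def snap(name,tag):
    from plant import ctrl
    c=ctrl.get_calibration(name); im=ctrl.read_camera(name)
    np.savez(f"pics/{tag}.npz",im=im,K=c["camera_matrix"],k1=c["k1"],T=c["cam_to_world"])
    cv2.imwrite(f"pics/{tag}.png",cv2.resize(im[:,:,::-1],(800,600),interpolation=cv2.INTER_CUBIC))
E
python3 - <<'E'
from h import *
np.set_printoptions(precision=4,suppress=True)
s,d,w=load("scene0"),load("side0"),load("wrist0")
f=.64
for n,a,b,c in [("b1bulb",(458,311),(413,347),(80,62)),("b2bulb",(428,279),(452,310),(36,226)),("spill far +x/-y?",(256,203),(517,168),None),("spillB",(303,235),(451,208),None)]:
    o=[(s,np.multiply(a,f)),(d,np.multiply(b,f))]
    print(n,tri(*o)); 
    if c: print("  w",tri(*o,(w,np.multiply(c,f))))
print("steel");[print(onz(s,np.multiply(p,f),.025)) for p in [(565,328),(648,372),(615,412),(530,370)]]
print("spill");[print(onz(s,np.multiply(p,f),.03)) for p in [(256,203),(303,231),(270,251),(222,227)]]
print("bin");[print(onz(w,np.multiply(p,f),z)) for p,z in [((268,167),.028),((460,168),.05),((455,389),.05),((283,374),.028)]]
print("sc tip,rings",onz(w,np.multiply((218,221),f),.004),onz(w,np.multiply((100,275),f),.004))
print("mailer side",onz(d,np.multiply((390,410),f),.022),onz(d,np.multiply((452,398),f),.022))
print("forceps side",onz(d,np.multiply((375,431),f),.026),onz(d,np.multiply((450,381),f),.026))
print("forc scene",onz(s,np.multiply((495,362),f),.026),onz(s,np.multiply((466,313),f),.026))
print("counter",onz(d,np.multiply((458,256),f),.021),"jar",onz(d,np.multiply((377,222),f),0),"wash",onz(d,np.multiply((290,445),f),0),onz(s,np.multiply((487,415),f),0))
E
```

```text
b1bulb (array([0.5085, 0.1196, 0.0865]), np.float64(0.002880204576737936))
  w (array([0.507 , 0.1188, 0.0867]), np.float64(0.004291015330398335))
b2bulb (array([0.4667, 0.0368, 0.085 ]), np.float64(0.000407148897185233))
  w (array([0.4651, 0.0348, 0.0851]), np.float64(0.004050725625846289))
spill far +x/-y? (array([ 0.3982, -0.4411,  0.0291]), np.float64(0.005663180026267543))
spillB (array([ 0.4961, -0.2299,  0.0833]), np.float64(0.014305195067734585))
steel
[0.4018 0.3035 0.025 ]
[0.4244 0.4737 0.025 ]
[0.536  0.4456 0.025 ]
[0.5256 0.2806 0.025 ]
spill
[ 0.4052 -0.4342  0.03  ]
[ 0.4292 -0.288   0.03  ]
[ 0.5135 -0.3151  0.03  ]
[ 0.5049 -0.4524  0.03  ]
bin
[0.5823 0.0627 0.028 ]
[0.7072 0.0627 0.05  ]
[ 0.7082 -0.0879  0.05  ]
[ 0.5816 -0.0867  0.028 ]
sc tip,rings [0.5362 0.024  0.004 ] [ 0.4421 -0.0165  0.004 ]
mailer side [0.5268 0.1739 0.022 ] [0.4496 0.1391 0.022 ]
forceps side [0.5381 0.2118 0.026 ] [0.4559 0.1143 0.026 ]
forc scene [0.5411 0.2172 0.026 ] [0.4617 0.1202 0.026 ]
counter [ 0.4789 -0.1588  0.021 ] jar [ 0.643  -0.2551  0.    ] wash [0.6459 0.2374 0.    ] [0.6356 0.2466 0.    ]
```

Heights and sizes fit: bulb tops come out at 85–87 mm where the text gives 96, because I clicked a little below the top. Tray sides come out near 120x170, 95x150 and 125x150 mm. Next a closer wrist view over the mailer.

Request:
apply_moves(
  moves=[
    [[0.035,-0.045,-0.01,0,0,0,-1],[0.035,-0.045,-0.01,0,0,0,-1],[0.035,-0.045,-0.01,0,0,0,-1],[0.025,-0.04,-0.01,0,0,0,-1],[0,0,0,0,0,0,-1],[0,0,0,0,0,0,-1]],
  ],
  force=40,
)

```text
time: 0.75
eef_pos: [0.5096, 0.1202, 0.2622]
tcp_rot: [0.708, 0.706, -0.004, -0.005]
contact_force: [-0.2, -0.5, -0.9]
opening: 1.0
```

Run:
```python
from h import *
from plant import ctrl
s=ctrl.get_state(); print(s["time"],s["eef_pos"],s["tcp_rot"]); snap("wrist","w1")
```

```text
0.75 [0.50957675 0.12018864 0.26220662] [ 0.70794955  0.70623712 -0.00370429 -0.00477973]
```

View pics/w1.png

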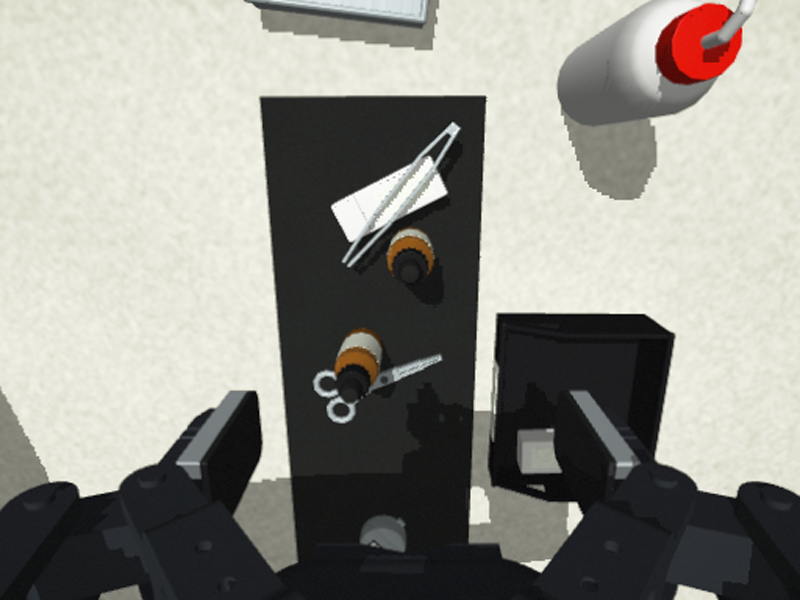

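View 4: the forceps run from the heel (455,127) to the tips (346,264). Mailer corners are (331,207), (431,157), (447,193) and (352,241). The bulbs are at (410,270) and (352,388), the scissors tip at (441,357), the rings at (327,384) and (341,410), and the steel tray edge shows at the top.

Run:
```python
from h import *
np.set_printoptions(precision=4,suppress=True)
s,d,w,a=load("scene0"),load("side0"),load("wrist0"),load("w1"); f=.64
q=lambda p:np.multiply(p,f)
for n,o in {"b1 bulb":[(a,(410,271)),(d,(413,345)),(s,(458,310))],"b2 bulb":[(a,(352,388)),(w,(34,227)),(d,(452,308)),(s,(428,278))],
 "sc tip":[(a,(441,357)),(w,(219,221)),(s,(408,328))],"ringL":[(a,(325,384)),(w,(90,257)),(s,(407,290))],
 "heel":[(a,(455,127)),(d,(377,431)),(s,(494,361))],"ftip":[(a,(346,264)),(d,(450,381)),(s,(467,314))]}.items():
    print(n,*tri(*[(v,q(p)) for v,p in o]))
print("mailer top",[onz(a,q(p),.022)[:2] for p in [(331,207),(431,157),(447,193),(352,241)]])
for n,z,p in [("heel",.0265,(455,127)),("ftip",.0265,(346,264)),("sctip",.003,(441,357)),("rA",.003,(327,384)),("rB",.003,(341,410)),("b1",.096,(410,270)),("b2",.096,(352,388)),("b1base~",0,(412,232)),("pivot",.0065,(384,379)),("wash",.149,(688,45)),("counter",.021,(382,530))]:
    print(n,onz(a,q(p),z))
```

```text
b1 bulb [0.5092 0.1195 0.0901] 0.003263227691115789
b2 bulb [0.4671 0.0354 0.0892] 0.004513903343876164
sc tip [0.5357 0.0263 0.0044] 0.004371060078800813
ringL [ 0.4332 -0.0127 -0.0094] 0.012519036750730588
heel [0.5386 0.2114 0.0242] 0.0034388481303867973
ftip [0.4581 0.1145 0.0224] 0.00725863533987668
mailer top [array([0.4499, 0.153 ]), array([0.5247, 0.189 ]), array([0.5369, 0.1632]), array([0.4649, 0.1272])]
heel [0.5414 0.2095 0.0265]
ftip [0.4602 0.1102 0.0265]
sctip [0.5358 0.0235 0.003 ]
rA [ 0.4363 -0.0023  0.003 ]
rB [ 0.4476 -0.0277  0.003 ]
b1 [0.5098 0.1214 0.096 ]
b2 [0.4706 0.0398 0.096 ]
b1base~ [ 0.5108  0.1308 -0.    ]
pivot [0.4867 0.0043 0.0065]
wash [0.638  0.2396 0.149 ]
counter [ 0.4833 -0.1416  0.021 ]
```

```bash
cat >> h.py <<'E'
from scipy.spatial.transform import Rotation as R
def state():
    from plant import ctrl
    return ctrl.get_state()
def plan(p,jaw):
    """tool-frame shift and turn to world TCP p, pointing down, jaw (tool y) axis at world angle jaw deg (mod 180, nearest)"""
    s=state(); r=R.from_quat(s["tcp_rot"]); best=None
    for k in (jaw,jaw+180):
        a=np.radians(k); y=np.array([np.cos(a),np.sin(a),0]); z=np.array([0,0,-1.]); x=np.cross(y,z)
        t=(r.inv()*R.from_matrix(np.c_[x,y,z])).as_rotvec(degrees=True)
        if best is None or np.linalg.norm(t)<np.linalg.norm(best[0]): best=(t,x)
    print("t",round(s["time"],2),"at",np.round(s["eef_pos"],4),"q",np.round(s["qpos"],2),"open",round(float(s["opening"])*85,1),"mm F",np.round(s["contact_force"],1))
    print("  shift(tool)",np.round(r.inv().apply(np.array(p)-s["eef_pos"]),4),"turn",np.round(best[0],1),"camside",np.round(best[1],2))
E
python3 -c "
from h import *
plan((.5095,.120,.06),0)"
```

```text
t 0.8 at [0.5098 0.1201 0.2622] q [ 0.04 -0.07  1.91  0.    1.32  0.04] open 84.9 mm F [ 0.6  0.5 -0.8]
  shift(tool) [-0.0005  0.0022  0.2022] turn [-0.7 -0.1 -0.2] camside [-0.  1.  0.]
```

Request:
apply_moves(
  moves=[
    [[0,0,0.05,-0.7,0,0,-1],[0,0,0.05,0,0,0,-1],[0,0,0.05,0,0,0,-1],[0,0,0.03,0,0,0,-1],[0,0,0.01,0,0,0,-1],[0,0,0,0,0,0,-1],[0,0,0,0,0,0,-1]],
  ],
)

```text
time: 1.5
eef_pos: [0.5191, 0.1152, 0.0685]
tcp_rot: [0.711, 0.703, 0.003, 0.002]
contact_force: [0.7, 0.3, 1.0]
opening: 1.0
```

```bash
python3 -c "
from h import *
plan((.5095,.120,.06),0); snap('wrist','w2')"
```

```text
t 1.5 at [0.5191 0.1152 0.0685] q [0.03 0.17 2.05 0.   0.92 0.04] open 85.0 mm F [0.7 0.3 1. ]
  shift(tool) [ 0.0047 -0.0098  0.0085] turn [ 0.5 -0.1 -0.6] camside [-0.  1.  0.]
```

View pics/w2.png

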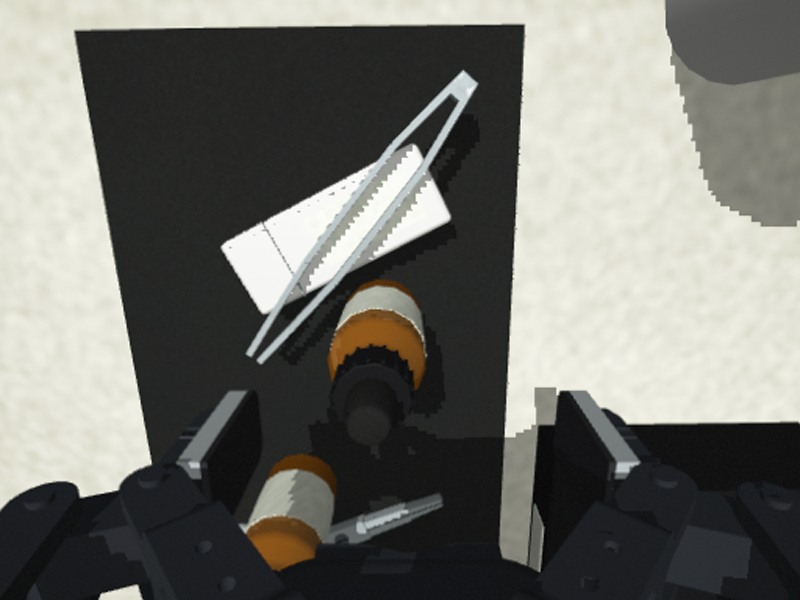

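View 5: the bulb top is at (370,420) and the cap at (372,390), between the open fingers. The forceps heel is at (468,82) and the tips at (254,358). Mailer corners are (221,245), (415,145), (451,217) and (265,314).

Run:
```python
from h import *
np.set_printoptions(precision=4,suppress=True)
a,b,d,s=load("w1"),load("w2"),load("side0"),load("scene0"); q=lambda p:np.multiply(p,.64)
print("b1",*tri((a,q((410,271))),(b,q((370,422)))), onz(b,q((370,420)),.096))
h=tri((a,q((455,127))),(b,q((468,82))));t=tri((a,q((346,264))),(b,q((254,358))));print("heel,tip",h,t,(h[0]+t[0])/2,np.degrees(np.arctan2(*(h[0]-t[0])[[1,0]])))
M=[tri((a,q(p)),(b,q(r)))[0] for p,r in zip([(331,207),(431,157),(447,193),(352,241)],[(221,245),(415,145),(451,217),(265,314)])]
M=np.array(M);print("mailer",M,M.mean(0),np.degrees(np.arctan2(*(M[1]+M[2]-M[0]-M[3])[[1,0]])))
plan((.5095,.120,.06),0)
```

```text
b1 [0.5098 0.1206 0.0951] 1.2487444165304893e-06 [0.5099 0.1217 0.096 ]
heel,tip (array([0.5411, 0.2094, 0.0302]), np.float64(9.45906591680022e-06)) (array([0.4604, 0.1109, 0.0289]), np.float64(0.0002647836499129869)) [0.5007 0.1601 0.0296] 50.64220326516711
mailer [[0.4493 0.1534 0.0196]
 [0.5228 0.1892 0.0679]
 [0.5378 0.1624 0.0108]
 [0.4653 0.128  0.0258]] [0.4938 0.1582 0.031 ] 25.704373509450875
t 1.55 at [0.5194 0.1152 0.069 ] q [0.03 0.17 2.04 0.   0.92 0.04] open 85.3 mm F [-0.2 -0.5  0.2]
  shift(tool) [ 0.0047 -0.0101  0.0089] turn [ 0.5 -0.1 -0.6] camside [-0.  1.  0.]
```

Request:
apply_moves(
  moves=[
    [[0.005,-0.0095,0.008,0.5,0,-0.6,-1],[0,0,0,0,0,0,-1],[0,0,0,0,0,0,1],[0,0,0,0,0,0,1],[0,0,0,0,0,0,1],[0,0,0,0,0,0,1],[0,0,0,0,0,0,1],[0,0,0,0,0,0,1],[0,0,0,0,0,0,1]],
  ],
  force=40,
)

```text
time: 2.45
eef_pos: [0.5137, 0.1213, 0.067]
tcp_rot: [0.707, 0.708, 0.005, 0.004]
contact_force: [-0.3, 1.2, 0.9]
opening: 0.256
```

```bash
python3 -c "
from h import *
plan((.455,-.33,.2),-9)"
```

```text
t 2.45 at [0.5137 0.1213 0.067 ] q [0.04 0.16 2.06 0.   0.91 0.04] open 21.8 mm F [-0.3  1.2  0.9]
  shift(tool) [-0.451  -0.0577 -0.1344] turn [ 0.7 -0.1  9.1] camside [0.16 0.99 0.  ]
```

Request:
apply_moves(
  moves=[
    [[0,0,-0.03,0.7,0,0,1],[0,0,-0.045,0,0,0,1],[0,0,-0.045,0,0,0,1],[-0.02,0,-0.03,0,0,0,1],[-0.035,-0.006,0,0,0,0,1],[-0.045,-0.006,0,0,0,0,1],[-0.048,-0.006,0,0,0,0,1],[-0.048,-0.006,0,0,0,0,1],[-0.048,-0.006,0,0,0,0,1],[-0.048,-0.006,0,0,0,0,1],[-0.048,-0.006,0,0,0,0,1],[-0.048,-0.006,0,0,0,0,1]],
  ],
)

```text
time: 3.65
eef_pos: [0.4644, -0.2755, 0.2198]
tcp_rot: [0.703, 0.711, -0.001, -0.001]
contact_force: [0.4, 1.0, -1.1]
opening: 0.254
```

```bash
python3 -c "
from h import *
plan((.46,-.43,.2),0)"
```

```text
t 3.65 at [ 0.4644 -0.2755  0.2198] q [-0.72 -0.    1.92 -0.    1.23 -0.74] open 21.6 mm F [ 0.4  1.  -1.1]
  shift(tool) [-0.1545 -0.0062  0.0197] turn [-0.1 -0.   0.7] camside [-0.  1.  0.]
```

Request:
apply_moves(
  moves=[
    [[-0.045,0,0,0,0,0,1],[-0.045,0,0,0,0,0,1],[-0.04,0,0,0,0,0.7,1],[-0.02,-0.005,0,0,0,0,1],[0,0,0,0,0,0,1],[0,0,0,0,0,0,1]],
  ],
)

```text
time: 4.25
eef_pos: [0.456, -0.4364, 0.2156]
tcp_rot: [0.71, 0.704, -0.0, -0.003]
contact_force: [0.6, 0.8, -1.3]
opening: 0.255
```

```bash
python3 -c "
from h import *
plan((.46,-.43,.2),0); snap('wrist','w3')"
```

```text
t 4.25 at [ 0.456  -0.4364  0.2156] q [-0.92  0.21  1.7  -0.    1.24 -0.91] open 21.7 mm F [ 0.6  0.8 -1.3]
  shift(tool) [0.0064 0.004  0.0156] turn [-0.3 -0.2 -0.5] camside [-0.  1.  0.]
```

View pics/w3.png

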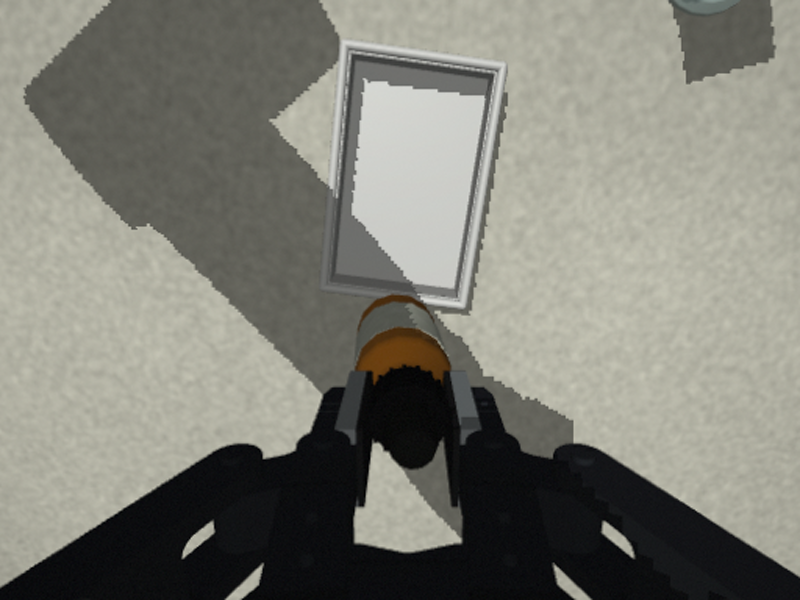

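View 6: the bottle hangs upright in the jaws. The spill tray rim corners are (342,41), (506,65), (467,310) and (321,290).

Run:
```python
from h import *
np.set_printoptions(precision=4,suppress=True)
c=load("w3"); q=lambda p:np.multiply(p,.64)
P=np.array([onz(c,q(p),.03) for p in [(342,41),(506,65),(467,310),(321,290)]]);print(P,[np.linalg.norm(P[i]-P[i-1]) for i in range(4)])
C=P.mean(0);u=(P[0]-P[3]+P[1]-P[2]);u/=np.linalg.norm(u);print("C",C,"y axis",u,"yaw",np.degrees(np.arctan2(-u[0],u[1])))
A=C-u*.034;B=C+u*.034;print("far",A,"near",B)
plan((A[0],A[1],.075),0)
```

```text
[[ 0.4183 -0.3003  0.03  ]
 [ 0.5157 -0.3142  0.03  ]
 [ 0.4962 -0.4673  0.03  ]
 [ 0.3972 -0.4525  0.03  ]] [np.float64(0.1536357253883481), np.float64(0.09842827693379269), np.float64(0.1543854483115461), np.float64(0.1000429105722909)]
C [ 0.4568 -0.3836  0.03  ] y axis [0.1317 0.9913 0.    ] yaw -7.566346388466716
far [ 0.4524 -0.4173  0.03  ] near [ 0.4613 -0.3499  0.03  ]
t 4.3 at [ 0.4561 -0.4361  0.2156] q [-0.92  0.21  1.7  -0.    1.24 -0.91] open 21.6 mm F [-0.8 -0.1 -1.2]
  shift(tool) [ 0.0183 -0.0032  0.1406] turn [-0.3 -0.2 -0.5] camside [-0.  1.  0.]
```

Request:
apply_moves(
  moves=[
    [[0.009,-0.002,0.025,-0.3,0,0,1],[0.009,-0.002,0.045,0,0,0,1],[0.003,0,0.04,0,0,0,1],[0,0,0.02,0,0,0,1],[0,0,0,0,0,0,1]],
  ],
)

```text
time: 4.8
eef_pos: [0.4555, -0.4066, 0.0854]
tcp_rot: [0.707, 0.707, 0.002, 0.001]
contact_force: [-0.5, 0.3, -1.7]
opening: 0.249
```

```bash
python3 -c "
from h import *
plan((.4524,-.4173,.072),0)"
```

```text
t 4.8 at [ 0.4555 -0.4066  0.0854] q [-0.9   0.3   1.84  0.01  0.99 -0.9 ] open 21.2 mm F [-0.5  0.3 -1.7]
  shift(tool) [-0.0107 -0.0031  0.0134] turn [ 0.3 -0.1  0.1] camside [-0.  1.  0.]
```

Request:
apply_moves(
  moves=[
    [[-0.007,-0.002,0.005,0,0,0,1],[-0.005,-0.002,0.006,0,0,0,1],[0,0,0.005,0,0,0,1],[0,0,0.003,0,0,0,1],[0,0,0,0,0,0,1]],
  ],
)

```text
time: 5.3
eef_pos: [0.4544, -0.4208, 0.0717]
tcp_rot: [0.706, 0.709, 0.001, 0.006]
contact_force: [-0.4, -0.9, -1.4]
opening: 0.252
```

```bash
python3 -c "
from h import *
plan((.4524,-.4173,.072),0)"
```

```text
t 5.3 at [ 0.4544 -0.4208  0.0717] q [-0.91  0.33  1.83  0.    0.96 -0.92] open 21.4 mm F [-0.4 -0.9 -1.4]
  shift(tool) [ 0.0035 -0.002  -0.0004] turn [0.6 0.4 0.2] camside [-0.  1.  0.]
```

Request:
apply_moves(
  moves=[
    [[0,0,0.002,0,0,0,1],[0,0,0.001,0,0,0,1],[0,0,0,0,0,0,0.2],[0,0,0,0,0,0,-0.2],[0,0,0,0,0,0,-0.6],[0,0,0,0,0,0,-1],[0,0,-0.01,0,0,0,-1],[0,0,-0.03,0,0,0,-1],[0,0,-0.045,0,0,0,-1],[0,0,-0.045,0,0,0,-1],[0.04,0,-0.01,0,0,0,-1],[0.048,0,0,0,0,0,-1]],
  ],
)

```text
time: 6.5
eef_pos: [0.453, -0.3348, 0.2175]
tcp_rot: [0.708, 0.706, 0.002, 0.008]
contact_force: [0.2, 1.5, -0.3]
opening: 1.002
```

```bash
python3 -c "
from h import *
plan((.469,.0375,.19),0); a,w=load('w1'),load('wrist0'); q=lambda p:np.multiply(p,.64)
print(tri((a,q((352,390))),(w,q((36,225)))),onz(a,q((352,390)),.095),onz(w,q((36,225)),.095))"
```

```text
t 6.5 at [ 0.453  -0.3348  0.2175] q [-0.82  0.04  1.88  0.    1.2  -0.82] open 85.2 mm F [ 0.2  1.5 -0.3]
  shift(tool) [0.3726 0.0147 0.0242] turn [ 0.8  0.5 -0.1] camside [-0.  1.  0.]
(array([0.46925864, 0.03531088, 0.09365993]), np.float64(0.0018855871037829575)) [0.4704092  0.03785157 0.095     ] [0.46877295 0.03392617 0.095     ]
```

Request:
apply_moves(
  moves=[
    [[0.048,0.002,0,0.8,0.5,0,-1],[0.048,0.002,0,0,0,0,-1],[0.048,0.002,0,0,0,0,-1],[0.048,0.002,0,0,0,0,-1],[0.048,0.002,0,0,0,0,-1],[0.048,0.002,0.005,0,0,0,-1],[0.048,0.002,0.01,0,0,0,-1],[0.02,0.002,0.02,0,0,0,-1],[0.005,0,0.02,0,0,0,-1],[0,0,0,0,0,0,-1]],
  ],
)

```text
time: 7.5
eef_pos: [0.472, 0.043, 0.1723]
tcp_rot: [0.707, 0.707, 0.005, 0.01]
contact_force: [-0.6, -0.9, -0.4]
opening: 1.001
```

```bash
python3 -c "
from h import *
plan((.4695,.0365,.064),0)"
```

```text
t 7.5 at [0.472  0.043  0.1723] q [-0.12 -0.12  2.12 -0.    1.12 -0.12] open 85.1 mm F [-0.6 -0.9 -0.4]
  shift(tool) [-0.0057 -0.0048  0.1082] turn [1.2 0.4 0.1] camside [-0.  1.  0.]
```

Request:
apply_moves(
  moves=[
    [[-0.003,-0.002,0.03,1.2,0.4,0,-1],[-0.003,-0.002,0.04,0,0,0,-1],[0,0,0.03,0,0,0,-1],[0,0,0.01,0,0,0,-1],[0,0,0,0,0,0,-1]],
  ],
)

```text
time: 8.0
eef_pos: [0.4749, 0.0341, 0.0679]
tcp_rot: [0.707, 0.707, 0.004, 0.005]
contact_force: [-0.5, -1.3, -0.1]
opening: 1.004
```

```bash
python3 -c "
from h import *
plan((.4695,.0365,.064),0); snap('wrist','w4')"
```

```text
t 8.0 at [0.4749 0.0341 0.0679] q [-0.14  0.05  2.18 -0.    0.9  -0.14] open 85.3 mm F [-0.5 -1.3 -0.1]
  shift(tool) [ 0.0024 -0.0055  0.0038] turn [0.8 0.1 0. ] camside [-0.  1.  0.]
```

View pics/w4.png

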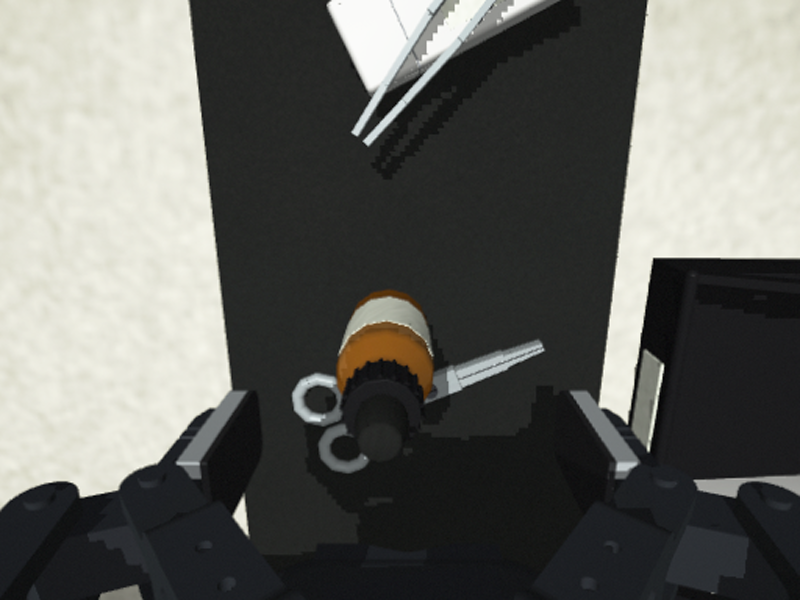

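View 7: bottle_2's bulb is at (380,437), between the fingers. The scissors tip is at (543,346), the ring outer ends at (295,408) and (322,458). The forceps tips are at (360,138).

Run:
```python
from h import *
np.set_printoptions(precision=4,suppress=True)
a,b=load("w1"),load("w4"); q=lambda p:np.multiply(p,.64)
x=onz(b,q((380,437)),.095);print("b2",x,tri((a,q((352,389))),(b,q((380,437)))))
t=onz(b,q((543,346)),.004);r1=onz(b,q((295,407)),.004);r2=onz(b,q((322,458)),.004);r=(r1+r2)/2
print("sc",t,r1,r2,(t+r)/2,np.degrees(np.arctan2(t[1]-r[1],t[0]-r[0])),np.linalg.norm(t-r))
plan((x[0],x[1],.064),0)
```

```text
b2 [0.4679 0.0355 0.095 ] (array([0.4695, 0.0392, 0.0989]), np.float64(0.0017945008318047352))
sc [0.5361 0.0241 0.004 ] [ 0.4251 -0.0051  0.004 ] [ 0.4361 -0.032   0.004 ] [0.4834 0.0028 0.004 ] 22.023835314247275 0.11382047550290302
t 8.05 at [0.4755 0.0341 0.0687] q [-0.14  0.05  2.18 -0.    0.9  -0.14] open 85.0 mm F [ 0.4 -0.7 -0.2]
  shift(tool) [ 0.0014 -0.0077  0.0046] turn [0.9 0.1 0. ] camside [-0.  1.  0.]
```

Request:
apply_moves(
  moves=[
    [[0.001,-0.006,0.004,0.9,0,0,-1],[0,-0.004,0.002,0,0,0,-1],[0,0,0,0,0,0,1],[0,0,0,0,0,0,1],[0,0,0,0,0,0,1],[0,0,0,0,0,0,1],[0,0,0,0,0,0,1],[0,0,0,0,0,0,1],[0,0,0,0,0,0,1]],
  ],
  force=40,
)

```text
time: 8.95
eef_pos: [0.4696, 0.0344, 0.0692]
tcp_rot: [0.707, 0.707, 0.002, 0.005]
contact_force: [0.0, 0.3, 0.9]
opening: 0.251
```

```bash
python3 -c "
from h import *
plan((.4613,-.35,.21),0)"
```

```text
t 8.95 at [0.4696 0.0344 0.0692] q [-0.14  0.04  2.19 -0.    0.91 -0.14] open 21.3 mm F [0.  0.3 0.9]
  shift(tool) [-0.3849 -0.007  -0.1393] turn [0.6 0.2 0. ] camside [-0.  1.  0.]
```

Request:
apply_moves(
  moves=[
    [[0,0,-0.03,0.6,0,0,1],[0,0,-0.045,0,0,0,1],[0,0,-0.04,0,0,0,1],[-0.02,0,-0.02,0,0,0,1],[-0.035,0,0,0,0,0,1],[-0.045,0,0,0,0,0,1],[-0.048,0,0,0,0,0,1],[-0.048,0,0,0,0,0,1],[-0.048,0,0,0,0,0,1],[-0.048,0,0,0,0,0,1],[-0.045,0,0,0,0,0,1],[-0.03,0,0,0,0,0,1]],
  ],
)

```text
time: 10.15
eef_pos: [0.4689, -0.3419, 0.2078]
tcp_rot: [0.704, 0.71, -0.002, 0.0]
contact_force: [0.2, -0.0, -0.2]
opening: 0.246
```

```bash
python3 -c "
from h import *
plan((.4613,-.35,.085),0)"
```

```text
t 10.15 at [ 0.4689 -0.3419  0.2078] q [-0.8   0.1   1.84 -0.    1.2  -0.81] open 20.9 mm F [ 0.2 -0.  -0.2]
  shift(tool) [-0.0076 -0.0073  0.1229] turn [-0.2  0.2  0.5] camside [-0.  1.  0.]
```

Request:
apply_moves(
  moves=[
    [[0,-0.002,0,0,0,0.5,1],[0,-0.003,0.025,0,0,0,1],[0,-0.003,0.04,0,0,0,1],[0,0,0.035,0,0,0,1],[0,0,0.015,0,0,0,1],[0,0,0,0,0,0,1]],
  ],
)

```text
time: 10.75
eef_pos: [0.4595, -0.3446, 0.0883]
tcp_rot: [0.709, 0.705, -0.002, 0.0]
contact_force: [0.1, -1.1, -1.5]
opening: 0.255
```

```bash
python3 -c "
from h import *
plan((.4613,-.352,.073),0)"
```

```text
t 10.75 at [ 0.4595 -0.3446  0.0883] q [-0.82  0.23  1.93 -0.    0.98 -0.81] open 21.7 mm F [ 0.1 -1.1 -1.5]
  shift(tool) [-0.0074  0.0019  0.0153] turn [-0.1  0.2 -0.4] camside [-0.  1.  0.]
```

Request:
apply_moves(
  moves=[
    [[-0.003,0,0.005,0,0,0,1],[-0.002,0,0.006,0,0,0,1],[0,0,0.005,0,0,0,1],[0,0,0.003,0,0,0,1],[0,0,0,0,0,0,1]],
  ],
)

```text
time: 11.25
eef_pos: [0.4621, -0.3519, 0.0744]
tcp_rot: [0.709, 0.705, -0.003, 0.004]
contact_force: [0.6, -1.0, -0.6]
opening: 0.253
```

```bash
python3 -c "
from h import *
plan((.4613,-.352,.073),0)"
```

```text
t 11.25 at [ 0.4621 -0.3519  0.0744] q [-0.82  0.26  1.92 -0.01  0.95 -0.82] open 21.5 mm F [ 0.6 -1.  -0.6]
  shift(tool) [-0.0001 -0.0008  0.0014] turn [ 0.1  0.6 -0.3] camside [-0.  1.  0.]
```

Request:
apply_moves(
  moves=[
    [[0,0,0.002,0,0,0,1],[0,0,0.001,0,0,0,1],[0,0,0,0,0,0,0.2],[0,0,0,0,0,0,-0.2],[0,0,0,0,0,0,-0.6],[0,0,0,0,0,0,-1],[0,0,-0.01,0,0,0,-1],[0,0,-0.03,0,0,0,-1],[0,0,-0.045,0,0,0,-1],[0,0,-0.045,0,0,0,-1],[0.04,0,-0.01,0,0,0,-1],[0.048,0,0,0,0,0,-1]],
  ],
)

```text
time: 12.45
eef_pos: [0.4627, -0.265, 0.2197]
tcp_rot: [0.711, 0.703, -0.002, 0.006]
contact_force: [1.1, 0.8, -0.9]
opening: 1.002
```

```bash
python3 -c "
from h import *
plan((.5007,.160,.1),-39.4)"
```

```text
t 12.45 at [ 0.4627 -0.265   0.2197] q [-0.71 -0.02  1.94 -0.01  1.21 -0.69] open 85.2 mm F [ 1.1  0.8 -0.9]
  shift(tool) [0.4268 0.0323 0.1149] turn [ 0.6  0.5 38.7] camside [0.63 0.77 0.  ]
```

Request:
apply_moves(
  moves=[
    [[0.048,0.004,0,0.6,0.5,0,-1],[0.048,0.004,0,0,0,0,-1],[0.048,0.004,0,0,0,0,-1],[0.048,0.004,0,0,0,0,-1],[0.048,0.004,0,0,0,0,-1],[0.048,0.004,0,0,0,0,-1],[0.048,0.004,0,0,0,0,-1],[0.045,0.004,0,0,0,0,-1],[0.02,0,0.02,0,0,8,-1],[0,0,0.03,0,0,8,-1],[0,0,0.03,0,0,8,-1],[0,0,0.02,0,0,8,-1]],
  ],
)

```text
time: 13.65
eef_pos: [0.5062, 0.1571, 0.1337]
tcp_rot: [0.881, 0.473, 0.012, 0.009]
contact_force: [0.5, -0.1, 0.1]
opening: 1.003
```

```bash
python3 -c "
from h import *
plan((.5007,.160,.025),-39.4)"
```

```text
t 13.65 at [0.5062 0.1571 0.1337] q [ 0.11  0.06  2.03 -0.01  1.03  0.7 ] open 85.3 mm F [ 0.5 -0.1  0.1]
  shift(tool) [-0.0019 -0.009   0.1085] turn [ 1.5 -0.8  5.9] camside [0.63 0.77 0.  ]
```

Request:
apply_moves(
  moves=[
    [[0,-0.003,0.02,1.5,-0.8,5.9,0],[0,-0.003,0.035,0,0,0,0],[0,-0.002,0.025,0,0,0,0],[0,0,0.01,0,0,0,0],[0,0,0,0,0,0,0]],
  ],
)

```text
time: 14.15
eef_pos: [0.4998, 0.1627, 0.0415]
tcp_rot: [0.906, 0.424, -0.001, -0.001]
contact_force: [-0.1, 0.1, 0.6]
opening: 0.5
```

```bash
python3 -c "
from h import *
plan((.5007,.160,.026),-39.4)"
```

```text
t 14.15 at [0.4998 0.1627 0.0415] q [0.12 0.21 2.06 0.   0.88 0.82] open 42.5 mm F [-0.1  0.1  0.6]
  shift(tool) [-0.0015  0.0025  0.0155] turn [-0.1  0.1 -0.4] camside [0.63 0.77 0.  ]
```

Request:
apply_moves(
  moves=[
    [[0,0.002,0.005,0,0,0,0],[0,0.001,0.006,0,0,0,0],[0,0,0.004,0,0,0,0],[0,0,0.002,0,0,0,0],[0,0,0,0,0,0,0]],
  ],
  force=30,
)

```text
time: 14.65
eef_pos: [0.5065, 0.1609, 0.0284]
tcp_rot: [0.906, 0.424, 0.004, 0.001]
contact_force: [0.3, 0.9, 0.6]
opening: 0.5
```

```bash
python3 -c "
from h import *
plan((.5007,.160,.026),-39.4)"
```

```text
t 14.65 at [0.5065 0.1609 0.0284] q [0.12 0.24 2.06 0.   0.84 0.81] open 42.5 mm F [0.3 0.9 0.6]
  shift(tool) [-0.0044 -0.0039  0.0024] turn [ 0.3 -0.3 -0.4] camside [0.63 0.77 0.  ]
```

Request:
apply_moves(
  moves=[
    [[-0.004,-0.003,0.002,0.3,-0.3,0,0.2],[0,0,0.001,0,0,0,0.4],[0,0,0,0,0,0,0.6],[0,0,0,0,0,0,1],[0,0,0,0,0,0,1],[0,0,0,0,0,0,1],[0,0,0,0,0,0,1],[0,0,0,0,0,0,1]],
  ],
  force=30,
)

```text
time: 15.45
eef_pos: [0.5017, 0.1598, 0.026]
tcp_rot: [0.906, 0.424, 0.001, -0.0]
contact_force: [-0.7, 0.1, -0.9]
opening: 0.161
```

```bash
python3 -c "
from h import *
plan((.5007,.160,.12),-39.4)"
```

```text
t 15.45 at [0.5017 0.1598 0.026 ] q [0.12 0.23 2.06 0.   0.84 0.81] open 13.7 mm F [-0.7  0.1 -0.9]
  shift(tool) [-0.0003 -0.0009 -0.094 ] turn [ 0.  -0.1 -0.4] camside [0.63 0.77 0.  ]
```

Request:
apply_moves(
  moves=[
    [[0,0,-0.02,0,0,0,1],[0,0,-0.04,0,0,0,1],[0,0,-0.045,0,0,0,1],[0.015,-0.017,-0.045,0,0,0,1],[0.027,-0.03,-0.03,0,0,0,1],[0.03,-0.034,0,0,0,0,1],[0.03,-0.034,0,0,0,0,1],[0.018,-0.02,0,0,0,-6,1],[0,0,0,0,0,-8.3,1],[0,0,0,0,0,-8.3,1],[0,0,0,0,0,-8.3,1],[0,0,0,0,0,-3,1]],
  ],
)

```text
time: 16.65
eef_pos: [0.4728, 0.3466, 0.2141]
tcp_rot: [0.737, 0.676, 0.002, -0.002]
contact_force: [-0.3, 0.0, -0.9]
opening: 0.159
```

```bash
python3 -c "
from h import *
plan((.442,.38,.12),-7); snap('wrist','w5')"
```

```text
t 16.65 at [0.4728 0.3466 0.2141] q [0.46 0.11 1.82 0.   1.22 0.54] open 13.5 mm F [-0.3  0.  -0.9]
  shift(tool) [ 0.0301 -0.0335  0.0942] turn [-0.  -0.3  2. ] camside [0.12 0.99 0.  ]
```

View pics/w5.png

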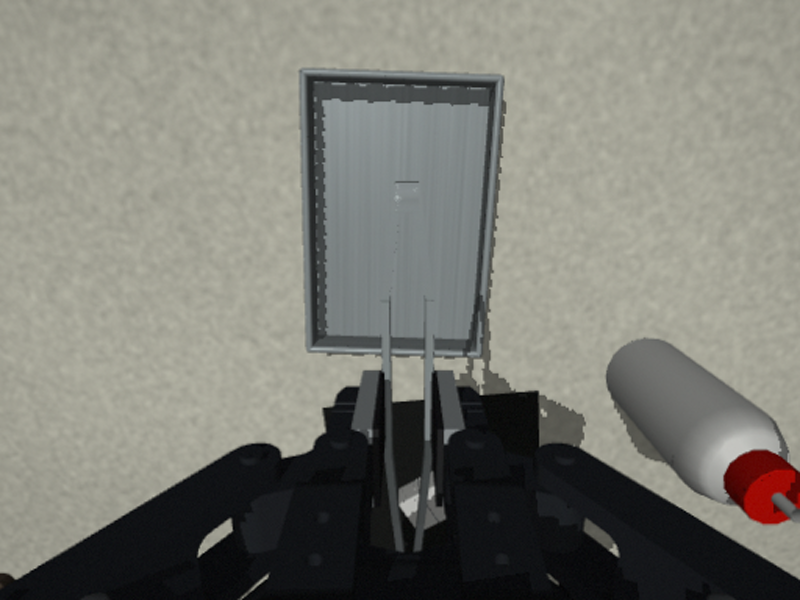

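View 8: the forceps are held lengthwise, heel at (407,185). The steel tray rim corners are (302,70), (503,76), (484,354) and (306,350).

Run:
```python
from h import *
np.set_printoptions(precision=4,suppress=True)
c=load("w5"); q=lambda p:np.multiply(p,.64)
P=np.array([onz(c,q(p),.025) for p in [(302,70),(503,76),(484,354),(306,350)]]);print(P,[np.linalg.norm(P[i]-P[i-1]) for i in range(4)])
C=P.mean(0);u=(P[0]-P[3]+P[1]-P[2]);u/=np.linalg.norm(u);yaw=np.degrees(np.arctan2(-u[0],u[1]));x=np.array([u[1],-u[0],0]);print("C",C,"yaw",yaw)
F=C-.03*x;S=C+.022*x;print("forceps at",F,"scissors mid",S,"y",u)
plan((F[0],F[1],.06),yaw)
print("heel",onz(c,q((407,185)),.214))
```

```text
[[0.4203 0.4725 0.025 ]
 [0.5415 0.4586 0.025 ]
 [0.522  0.278  0.025 ]
 [0.3967 0.2919 0.025 ]] [np.float64(0.18208395294913765), np.float64(0.12204629064848342), np.float64(0.18161817217584642), np.float64(0.12606437945145824)]
C [0.4701 0.3752 0.025 ] yaw -6.805429312089564
forceps at [0.4403 0.3788 0.025 ] scissors mid [0.4919 0.3726 0.025 ] y [0.1185 0.993  0.    ]
t 16.7 at [0.4727 0.3466 0.214 ] q [0.46 0.11 1.82 0.   1.22 0.54] open 13.8 mm F [-0.5  0.4  0.2]
  shift(tool) [ 0.0285 -0.035   0.1542] turn [-0.  -0.3  1.8] camside [0.12 0.99 0.  ]
heel [0.4788 0.4097 0.214 ]
```

Request:
apply_moves(
  moves=[
    [[0.008,-0.01,0.02,0,-0.3,1.8,1],[0.01,-0.012,0.045,0,0,0,1],[0.008,-0.012,0.045,0,0,0,1],[0.002,0,0.03,0,0,0,1],[0,0,0.01,0,0,0,1],[0,0,0,0,0,0,1]],
  ],
)

```text
time: 17.3
eef_pos: [0.4437, 0.3801, 0.0622]
tcp_rot: [0.751, 0.661, 0.003, 0.001]
contact_force: [0.1, 0.0, -1.0]
opening: 0.159
```

```bash
python3 -c "
from h import *
plan((.4403,.3788,.0065),-6.8)"
```

```text
t 17.3 at [0.4437 0.3801 0.0622] q [ 0.54  0.28  1.92 -0.    0.93  0.66] open 13.5 mm F [ 0.1  0.  -1. ]
  shift(tool) [-0.0018 -0.0035  0.0557] turn [ 0.3 -0.2 -0.5] camside [0.12 0.99 0.  ]
```

Request:
apply_moves(
  moves=[
    [[-0.001,-0.001,0.015,0,0,-0.5,1],[-0.001,-0.001,0.02,0,0,0,1],[0,-0.001,0.01,0,0,0,1],[0,0,0.004,0,0,0,1],[0,0,0,0,0,0,1]],
  ],
)

```text
time: 17.8
eef_pos: [0.4462, 0.3804, 0.0171]
tcp_rot: [0.748, 0.663, 0.009, 0.002]
contact_force: [-0.3, 0.3, -1.0]
opening: 0.165
```

```bash
python3 -c "
from h import *
plan((.4403,.3788,.0065),-6.8)"
```

```text
t 17.8 at [0.4462 0.3804 0.0171] q [ 0.53  0.35  1.93 -0.    0.84  0.65] open 14.1 mm F [-0.3  0.3 -1. ]
  shift(tool) [-0.0024 -0.0058  0.0105] turn [ 0.9 -0.6 -0.1] camside [0.12 0.99 0.  ]
```

Request:
apply_moves(
  moves=[
    [[-0.002,-0.005,0.004,0.9,-0.6,0,1],[0,-0.002,0.004,0,0,0,1],[0,0,0.003,0,0,0,1],[0,0,0.002,0,0,0,1],[0,0,0,0,0,0,1]],
  ],
)

```text
time: 18.3
eef_pos: [0.4408, 0.3805, 0.0065]
tcp_rot: [0.748, 0.664, 0.002, 0.0]
contact_force: [0.2, -0.4, -0.8]
opening: 0.161
```

```bash
python3 -c "
from h import *
plan((.4403,.3788,.0065),-6.8)"
```

```text
t 18.3 at [0.4408 0.3805 0.0065] q [0.54 0.37 1.93 0.   0.84 0.66] open 13.7 mm F [ 0.2 -0.4 -0.8]
  shift(tool) [-0.0018 -0.0003  0.    ] turn [ 0.2 -0.1 -0.1] camside [0.12 0.99 0.  ]
```

Request:
apply_moves(
  moves=[
    [[0,0,0.001,0,0,0,1],[0,0,0,0,0,0,0.6],[0,0,0,0,0,0,0.35],[0,0,0,0,0,0,0.35],[0,0,-0.005,0,0,0,0.35],[0,0,-0.015,0,0,0,0.35],[0,0,-0.035,0,0,0,0.35],[0,0,-0.045,0,0,0,-0.5],[-0.02,0.005,-0.045,0,0,8.5,-1],[0,0,-0.02,0,0,8.5,-1],[0,0,0,0,0,8.5,-1],[0,0,0,0,0,8.5,-1]],
  ],
)

```text
time: 19.5
eef_pos: [0.4438, 0.3594, 0.1859]
tcp_rot: [0.912, 0.411, 0.005, -0.0]
contact_force: [-0.3, 0.1, 0.3]
opening: 1.0
```

```bash
python3 -c "
from h import *
plan((.4938,.1582,.12),-64.3)"
```

```text
t 19.5 at [0.4438 0.3594 0.1859] q [ 0.5   0.1   1.88 -0.    1.15  1.23] open 85.0 mm F [-0.3  0.1  0.3]
  shift(tool) [-0.1182  0.1705  0.0654] turn [ 0.1 -0.6 22.8] camside [0.9  0.43 0.  ]
```

Request:
apply_moves(
  moves=[
    [[-0.02,0.028,0,0,-0.6,0,-1],[-0.026,0.038,0,0,0,0,-1],[-0.026,0.038,0,0,0,0,-1],[-0.026,0.038,0,0,0,0,-1],[-0.02,0.028,0.01,0,0,0,-1],[0,0,0.02,0,0,8.3,-1],[0,0,0.02,0,0,8.3,-1],[0,0,0,0,0,6.5,-1],[0,0,0,0,0,0,-1]],
  ],
)

```text
time: 20.4
eef_pos: [0.499, 0.1512, 0.1508]
tcp_rot: [0.977, 0.213, 0.012, 0.002]
contact_force: [-0.0, 0.5, -0.2]
opening: 0.997
```

```bash
python3 -c "
from h import *
plan((.4938,.1582,.05),-64.3); snap('wrist','w6')"
```

```text
t 20.4 at [0.499  0.1512 0.1508] q [ 0.1   0.02  2.04 -0.    1.06  1.24] open 84.7 mm F [-0.   0.5 -0.2]
  shift(tool) [-0.0041 -0.0094  0.1006] turn [ 0.5 -1.3 -1.1] camside [0.9  0.43 0.  ]
```

View pics/w6.png

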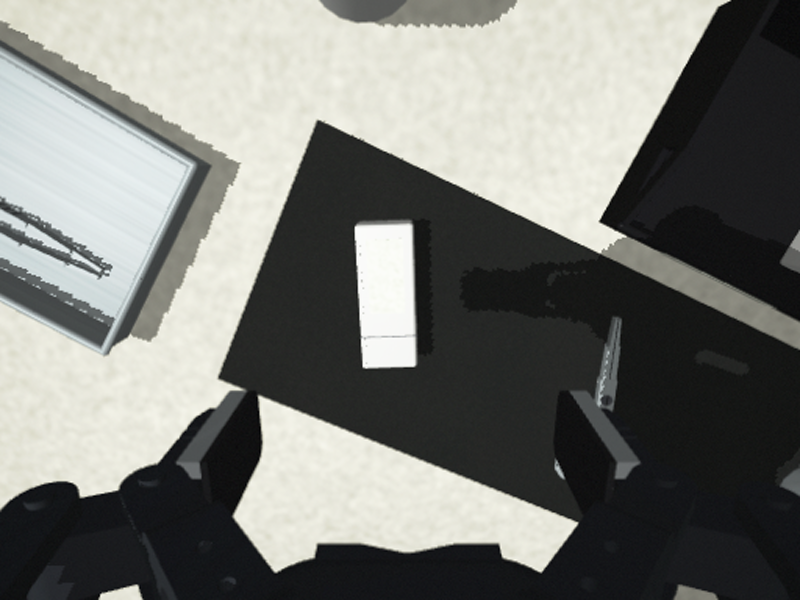

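View 9: the mailer lies unmoved, corners (355,224), (414,221), (416,367) and (362,368), and the forceps lie in the steel tray on the left.

Run:
```python
from h import *
np.set_printoptions(precision=4,suppress=True)
c=load("w6"); q=lambda p:np.multiply(p,.64)
P=np.array([onz(c,q(p),.022) for p in [(355,224),(414,221),(416,367),(362,368)]]);print([np.linalg.norm(P[i]-P[i-1]) for i in range(4)])
C=P.mean(0);u=(P[0]-P[3]+P[1]-P[2]);yaw=np.degrees(np.arctan2(u[1],u[0]));print(C,yaw)
plan((C[0],C[1],.04),yaw-90)
w=load("wrist0");B=np.array([onz(w,q(p),z) for p,z in [((268,167),.028),((460,168),.05),((455,389),.05),((283,374),.028)]]);print("bin",B.mean(0),np.degrees(np.arctan2(*(B[1]-B[2])[[0,1]])))
```

```text
[np.float64(0.08340768520321054), np.float64(0.031798386030655774), np.float64(0.08445275959881092), np.float64(0.03146322770322028)]
[0.4936 0.1583 0.022 ] 25.698823893532502
t 20.45 at [0.4988 0.1513 0.1506] q [ 0.1   0.02  2.04 -0.    1.06  1.24] open 84.9 mm F [-0.5  0.7 -0.6]
  shift(tool) [-0.0043 -0.0095  0.1105] turn [ 0.5 -1.3 -1. ] camside [0.9  0.43 0.  ]
bin [ 0.6448 -0.0123  0.039 ] -0.3990601252654487
```

Request:
apply_moves(
  moves=[
    [[-0.002,-0.004,0.025,0.5,-1.3,-1,-0.4],[-0.002,-0.004,0.045,0,0,0,-0.4],[0,-0.001,0.04,0,0,0,-0.4],[0,0,0.015,0,0,0,-0.4],[0,0,0.003,0,0,0,-0.4],[0,0,0,0,0,0,-0.4]],
  ],
)

```text
time: 21.05
eef_pos: [0.4981, 0.1599, 0.0275]
tcp_rot: [0.973, 0.231, 0.008, 0.001]
contact_force: [0.2, -0.9, 0.0]
opening: 0.7
```

```bash
python3 -c "
from h import *
plan((.4936,.1583,.006),-64.3)"
```

```text
t 21.05 at [0.4981 0.1599 0.0275] q [ 0.12  0.22  2.08 -0.    0.83  1.22] open 59.5 mm F [ 0.2 -0.9  0. ]
  shift(tool) [-0.0051 -0.0007  0.0214] turn [ 0.3 -0.8  1. ] camside [0.9  0.43 0.  ]
```

Request:
apply_moves(
  moves=[
    [[-0.003,-0.001,0.008,0.3,-0.8,1,-0.4],[-0.002,0,0.01,0,0,0,-0.4],[0,0,0.003,0,0,0,0],[0,0,0,0,0,0,0.2],[0,0,0,0,0,0,1],[0,0,0,0,0,0,1],[0,0,0,0,0,0,1],[0,0,0,0,0,0,1],[0,0,0,0,0,0,1]],
  ],
  force=30,
)

```text
time: 21.95
eef_pos: [0.4971, 0.1592, 0.0102]
tcp_rot: [0.975, 0.223, 0.005, 0.001]
contact_force: [0.1, -0.5, -0.8]
opening: 0.366
```

```bash
python3 -c "
from h import *
plan((.6448,.0085,.13),-90)"
```

```text
t 21.95 at [0.4971 0.1592 0.0102] q [0.12 0.25 2.08 0.   0.8  1.24] open 31.1 mm F [ 0.1 -0.5 -0.8]
  shift(tool) [ 0.0685  0.2003 -0.1186] turn [ 0.1 -0.6 25.8] camside [1. 0. 0.]
```

Request:
apply_moves(
  moves=[
    [[0,0,-0.015,0,-0.6,0,1],[0,0,-0.035,0,0,0,1],[0,0,-0.045,0,0,0,1],[0.007,0.02,-0.03,0,0,0,1],[0.012,0.036,-0.005,0,0,0,1],[0.015,0.044,0,0,0,0,1],[0.015,0.044,0,0,0,0,1],[0.012,0.036,0,0,0,0,1],[0.004,0.014,0,0,0,8,1],[0,0,0,0,0,8.5,1],[0,0,0,0,0,8,1],[0,0,0,0,0,0,1]],
  ],
)

```text
time: 23.15
eef_pos: [0.6442, 0.0061, 0.1438]
tcp_rot: [1.0, 0.006, -0.001, 0.003]
contact_force: [0.2, -0.1, -1.6]
opening: 0.367
```

```bash
python3 -c "
from h import *
plan((.6448,.0085,.06),-90)"
```

```text
t 23.15 at [0.6442 0.0061 0.1438] q [-0.15  0.3   1.72 -0.01  1.12  1.42] open 31.2 mm F [ 0.2 -0.1 -1.6]
  shift(tool) [ 0.0008 -0.0028  0.0838] turn [0.3 0.1 0.7] camside [1. 0. 0.]
```

Request:
apply_moves(
  moves=[
    [[0,-0.001,0.02,0.3,0,0.7,1],[0,-0.001,0.035,0,0,0,1],[0,0,0.03,0,0,0,1],[0,0,0.01,0,0,0,1],[0,0,0,0,0,0,1]],
  ],
)

```text
time: 23.65
eef_pos: [0.6451, 0.0086, 0.048]
tcp_rot: [1.0, 0.008, 0.001, 0.0]
contact_force: [0.1, 0.5, -0.6]
opening: 0.362
```

```bash
python3 -c "
from h import *
plan((.6448,.0085,.0140),-90)"
```

```text
t 23.65 at [0.6451 0.0086 0.048 ] q [-0.14  0.42  1.76 -0.    0.95  1.41] open 30.8 mm F [ 0.1  0.5 -0.6]
  shift(tool) [-0.0004  0.      0.034 ] turn [ 0.  -0.1  0.9] camside [1. 0. 0.]
```

Request:
apply_moves(
  moves=[
    [[0,0,0.01,0,0,0.9,1],[0,0,0.012,0,0,0,1],[0,0,0.007,0,0,0,1],[0,0,0.003,0,0,0,1],[0,0,0,0,0,0,1]],
  ],
)

```text
time: 24.15
eef_pos: [0.6481, 0.0084, 0.018]
tcp_rot: [1.0, 0.001, 0.004, 0.001]
contact_force: [-0.0, 0.2, -1.3]
opening: 0.366
```

```bash
python3 -c "
from h import *
plan((.6448,.0085,.0140),-90)"
```

```text
t 24.15 at [0.6481 0.0084 0.018 ] q [-0.14  0.47  1.77 -0.    0.9   1.43] open 31.1 mm F [-0.   0.2 -1.3]
  shift(tool) [-0.0034 -0.0001  0.0039] turn [ 0.1 -0.5  0.1] camside [1. 0. 0.]
```

Request:
apply_moves(
  moves=[
    [[-0.002,0,0.003,0,-0.5,0,1],[0,0,0.002,0,0,0,1],[0,0,0.001,0,0,0,1],[0,0,0,0,0,0,0.15],[0,0,0,0,0,0,0],[0,0,0,0,0,0,0],[0,0,-0.005,0,0,0,0],[0,0,-0.02,0,0,0,0],[0,0,-0.045,0,0,0,0],[0,0,-0.045,0,0,0,0],[0,0,-0.02,0,0,0,0],[0,0,0,0,0,0,-0.2]],
  ],
)

```text
time: 25.35
eef_pos: [0.6466, 0.0085, 0.1537]
tcp_rot: [1.0, 0.001, 0.0, 0.001]
contact_force: [-0.3, -0.0, 0.5]
opening: 0.6
```

```bash
python3 -c "
from h import *
from math import *
a=radians(22); plan((.4834+.003*cos(a),.0028+.003*sin(a),.06),22-90)"
```

```text
t 25.35 at [0.6466 0.0085 0.1537] q [-0.14  0.29  1.71 -0.    1.13  1.43] open 51.0 mm F [-0.3 -0.   0.5]
  shift(tool) [-0.1604  0.0042  0.0937] turn [  0.1   0.  -21.9] camside [0.93 0.37 0.  ]
```

Request:
apply_moves(
  moves=[
    [[-0.035,0.001,0,0,0,0,-0.2],[-0.045,0.001,0,0,0,0,-0.2],[-0.045,0.001,0,0,0,0,-0.2],[-0.035,0.001,0,0,0,0,-0.2],[0,0,0.01,0,0,-8,-0.2],[0,0,0.01,0,0,-8,-0.2],[0,0,0,0,0,-6.5,-0.2],[0,0,0,0,0,0,-0.2]],
  ],
)

```text
time: 26.15
eef_pos: [0.4748, 0.0053, 0.123]
tcp_rot: [0.979, 0.203, -0.005, -0.001]
contact_force: [-0.1, 0.1, -0.8]
opening: 0.602
```

```bash
python3 -c "
from h import *
plan((.4862,.0039,.04),-68); snap('wrist','w7')"
```

```text
t 26.15 at [0.4748 0.0053 0.123 ] q [-0.2  -0.03  2.14 -0.    1.04  0.96] open 51.2 mm F [-0.1  0.1 -0.8]
  shift(tool) [0.0107 0.0061 0.0829] turn [-0.2  0.5  1.4] camside [0.93 0.37 0.  ]
```

View pics/w7.png

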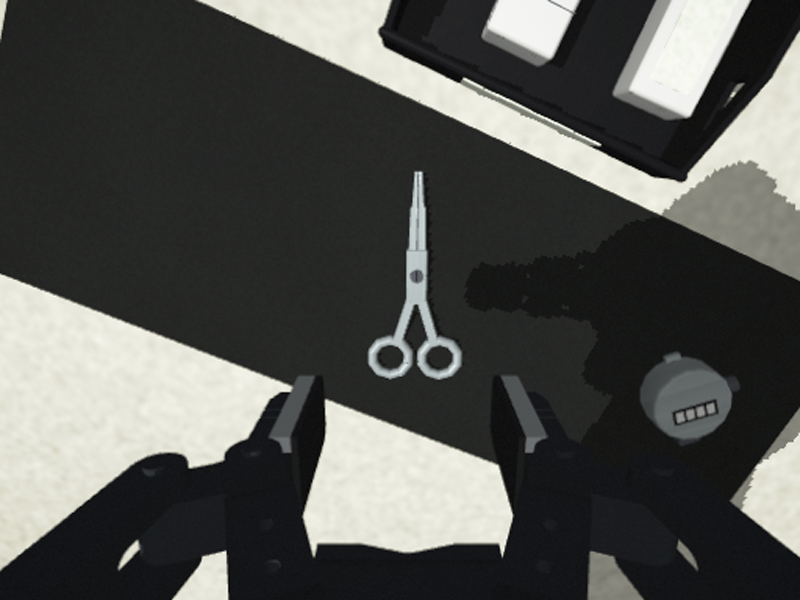

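View 10: the scissors lie clear, tip (418,172), joint (416,272), ring ends (390,378) and (439,378). The mailer lies flat in the bin beside the filed one, and the counter at (686,400) is untouched.

Run:
```python
from h import *
np.set_printoptions(precision=4,suppress=True)
c=load("w7"); q=lambda p:np.multiply(p,.64)
t=onz(c,q((418,172)),.004);r=(onz(c,q((390,378)),.004)+onz(c,q((439,378)),.004))/2;j=onz(c,q((416,272)),.006)
d=(t-r)/np.linalg.norm(t-r);yaw=np.degrees(np.arctan2(d[1],d[0]));m=r+.0555*d+.003*d
print(t,r,np.linalg.norm(t-r),yaw,"joint",j,"grip",m)
plan((m[0],m[1],.04),yaw-90)
```

```text
[0.535  0.0242 0.004 ] [ 0.4303 -0.0197  0.004 ] 0.11348116406556608 22.75102107627506 joint [0.4878 0.0047 0.006 ] grip [0.4843 0.003  0.004 ]
t 26.2 at [0.4745 0.0054 0.1227] q [-0.2  -0.03  2.14 -0.    1.04  0.96] open 51.0 mm F [-0.4 -0.4 -0.5]
  shift(tool) [0.0088 0.0065 0.0826] turn [-0.3  0.6  0.5] camside [0.92 0.39 0.  ]
```

Request:
apply_moves(
  moves=[
    [[0.004,0.002,0.02,-0.3,0.6,0.5,0.2],[0.004,0.003,0.035,0,0,0,0.2],[0.002,0.001,0.025,0,0,0,0.2],[0,0,0.01,0,0,0,0.2],[0,0,0,0,0,0,0.2]],
  ],
)

```text
time: 26.7
eef_pos: [0.4876, 0.0035, 0.0299]
tcp_rot: [0.981, 0.192, 0.002, 0.001]
contact_force: [-0.5, 0.2, -0.3]
opening: 0.394
```

```bash
python3 -c "
from h import *
plan((.486,.0036,.002),-67.3)"
```

```text
t 26.7 at [0.4876 0.0035 0.0299] q [-0.2   0.15  2.16  0.    0.83  0.98] open 33.5 mm F [-0.5  0.2 -0.3]
  shift(tool) [-0.0015 -0.0008  0.0279] turn [ 0.1 -0.2 -0.6] camside [0.92 0.39 0.  ]
```

Request:
apply_moves(
  moves=[
    [[0,-0.001,0.008,0,0,-0.6,0.2],[0,0,0.01,0,0,0,0.2],[0,0,0.006,0,0,0,0.2],[0,0,0.002,0,0,0,0.2],[0,0,0,0,0,0,0.2]],
  ],
)

```text
time: 27.2
eef_pos: [0.4898, 0.0041, 0.0049]
tcp_rot: [0.981, 0.196, 0.004, 0.002]
contact_force: [-0.4, -0.4, -0.5]
opening: 0.402
```

```bash
python3 -c "
from h import *
plan((.486,.0036,.002),-67.3)"
```

```text
t 27.2 at [0.4898 0.0041 0.0049] q [-0.2   0.2   2.16  0.    0.77  0.98] open 34.2 mm F [-0.4 -0.4 -0.5]
  shift(tool) [-0.0037 -0.001   0.0029] turn [ 0.3 -0.4 -0.1] camside [0.92 0.39 0.  ]
```

Request:
apply_moves(
  moves=[
    [[-0.003,-0.001,0.002,0.3,-0.4,0,0.3],[0,0,0.0015,0,0,0,0.5],[0,0,0,0,0,0,0.7],[0,0,0,0,0,0,1],[0,0,0,0,0,0,1],[0,0,0,0,0,0,1],[0,0,0,0,0,0,1],[0,0,0,0,0,0,1]],
  ],
  force=40,
)

```text
time: 28.0
eef_pos: [0.4874, 0.0037, 0.0024]
tcp_rot: [0.981, 0.196, 0.001, 0.0]
contact_force: [-0.1, 0.1, 0.2]
opening: 0.106
```

```bash
python3 -c "
from h import *
plan((.4919,.3726,.15),-6.8)"
```

```text
t 28.0 at [0.4874 0.0037 0.0024] q [-0.2   0.2   2.16  0.    0.77  0.97] open 9.0 mm F [-0.1  0.1  0.2]
  shift(tool) [ 0.1465 -0.3386 -0.1476] turn [  0.1  -0.1 -60.6] camside [0.12 0.99 0.  ]
```

Request:
apply_moves(
  moves=[
    [[0,0,-0.015,0,0,0,1],[0,0,-0.035,0,0,0,1],[0,0,-0.045,0,0,-5,1],[0,0,-0.04,0,0,-8.5,1],[0,0,-0.02,0,0,-8.5,1],[0,0,0,0,0,-8.5,1],[0,0,0,0,0,-8.5,1],[0,0,0,0,0,-8.5,1],[0,0,0,0,0,-8.5,1],[0,0,0,0,0,-5,1],[0,0,0,0,0,0,1]],
  ],
)

```text
time: 29.1
eef_pos: [0.4859, 0.0039, 0.1639]
tcp_rot: [0.738, 0.674, 0.001, 0.0]
contact_force: [0.1, -0.2, -0.7]
opening: 0.108
```

```bash
python3 -c "
from h import *
plan((.4945,.3773,.12),-6.8)"
```

```text
t 29.1 at [0.4859 0.0039 0.1639] q [-0.2  -0.07  2.09  0.    1.12 -0.11] open 9.2 mm F [ 0.1 -0.2 -0.7]
  shift(tool) [ 0.3726 -0.0253  0.0441] turn [ 0.1 -0.   1.6] camside [0.12 0.99 0.  ]
```

Request:
apply_moves(
  moves=[
    [[0.03,-0.002,0,0,0,1.6,1],[0.045,-0.003,0,0,0,0,1],[0.047,-0.003,0,0,0,0,1],[0.047,-0.003,0,0,0,0,1],[0.047,-0.003,0,0,0,0,1],[0.047,-0.003,0,0,0,0,1],[0.047,-0.003,0,0,0,0,1],[0.045,-0.003,0,0,0,0,1],[0.02,-0.002,0,0,0,0,1],[0,0,0.01,0,0,0,1],[0,0,0.02,0,0,0,1],[0,0,0.01,0,0,0,1]],
  ],
)

```text
time: 30.3
eef_pos: [0.5106, 0.3933, 0.1219]
tcp_rot: [0.758, 0.653, 0.002, 0.002]
contact_force: [0.1, -0.2, -0.4]
opening: 0.111
```

```bash
python3 -c "
from h import *
plan((.4945,.3773,.045),-6.8)"
```

```text
t 30.3 at [0.5106 0.3933 0.1219] q [ 0.5   0.32  1.74 -0.    1.07  0.65] open 9.5 mm F [ 0.1 -0.2 -0.4]
  shift(tool) [-0.0183 -0.014   0.0768] turn [ 0.3 -0.  -1.7] camside [0.12 0.99 0.  ]
```

Request:
apply_moves(
  moves=[
    [[-0.008,-0.006,0.02,0.3,0,-1.7,1],[-0.008,-0.006,0.03,0,0,0,1],[-0.003,-0.002,0.02,0,0,0,1],[0,0,0.005,0,0,0,1],[0,0,0,0,0,0,1]],
  ],
)

```text
time: 30.8
eef_pos: [0.4927, 0.3697, 0.0409]
tcp_rot: [0.751, 0.661, -0.003, -0.001]
contact_force: [0.3, 1.1, -0.8]
opening: 0.108
```

```bash
python3 -c "
from h import *
plan((.4945,.3773,.005),-6.8)"
```

```text
t 30.8 at [0.4927 0.3697 0.0409] q [ 0.48  0.38  1.84 -0.    0.93  0.61] open 9.2 mm F [ 0.3  1.1 -0.8]
  shift(tool) [0.0079 0.001  0.0358] turn [-0.3  0.2 -0.5] camside [0.12 0.99 0.  ]
```

Request:
apply_moves(
  moves=[
    [[0.005,0.001,0.008,0,0,-0.5,1],[0.003,0.001,0.012,0,0,0,1],[0,0,0.008,0,0,0,1],[0,0,0.004,0,0,0,1],[0,0,0,0,0,0,1]],
  ],
)

```text
time: 31.3
eef_pos: [0.499, 0.3791, 0.0098]
tcp_rot: [0.748, 0.664, 0.0, 0.0]
contact_force: [-0.2, -0.0, -1.0]
opening: 0.106
```

```bash
python3 -c "
from h import *
plan((.4945,.3773,.005),-6.8)"
```

```text
t 31.3 at [0.499  0.3791 0.0098] q [ 0.49  0.44  1.82 -0.    0.88  0.61] open 9.0 mm F [-0.2 -0.  -1. ]
  shift(tool) [-0.0023 -0.0042  0.0048] turn [ 0.  0. -0.] camside [0.12 0.99 0.  ]
```

Request:
apply_moves(
  moves=[
    [[-0.001,-0.005,0.002,0,0,0,1],[0,-0.002,0.002,0,0,0,1],[0,0,0.002,0,0,0,1],[0,0,0,0,0,0,1]],
  ],
)

```text
time: 31.7
eef_pos: [0.492, 0.3796, 0.005]
tcp_rot: [0.748, 0.664, 0.001, 0.001]
contact_force: [0.4, -0.3, -0.2]
opening: 0.104
```

```bash
python3 -c "
from h import *
plan((.4945,.3773,.005),-6.8)"
```

```text
t 31.7 at [0.492  0.3796 0.005 ] q [ 0.49  0.44  1.83 -0.    0.86  0.61] open 8.8 mm F [ 0.4 -0.3 -0.2]
  shift(tool) [-0.002   0.0028  0.    ] turn [ 0.1 -0.1  0. ] camside [0.12 0.99 0.  ]
```

Request:
apply_moves(
  moves=[
    [[0,0,0,0,0,0,0.7],[0,0,0,0,0,0,0.45],[0,0,0,0,0,0,0.45],[0,0,-0.005,0,0,0,0.45],[0,0,-0.015,0,0,0,0.45],[0,0,-0.035,0,0,0,0.45],[0,0,-0.045,0,0,0,0.45],[0,0,-0.045,0,0,0,0],[-0.02,0,-0.045,0,0,0,0],[-0.02,0,-0.02,0,0,0,0],[0,0,0,0,0,0,0],[0,0,0,0,0,0,0]],
  ],
)

```text
time: 32.9
eef_pos: [0.4871, 0.3395, 0.2308]
tcp_rot: [0.748, 0.664, 0.005, 0.002]
contact_force: [0.3, -0.4, -0.9]
opening: 0.496
```

Run:
```python
from h import *
plan((.49,.33,.2),-6.8)
snap('wrist','w8'); snap('side','d8'); snap('scene','s8')
f=lambda n:np.ascontiguousarray(load(n)["im"][:,:,::-1])
w,d,s=f('w8'),f('d8'),f('s8')
A=cv2.resize(w,(400,300),interpolation=cv2.INTER_AREA)
B=cv2.resize(d[90:140,275:345],(400,300),interpolation=cv2.INTER_CUBIC)
C=cv2.resize(d[150:225,175:275],(400,300),interpolation=cv2.INTER_CUBIC)
D=cv2.resize(s[110:185,125:225],(400,300),interpolation=cv2.INTER_CUBIC)
cv2.imwrite('pics/mix8.png',np.vstack([np.hstack([A,B]),np.hstack([C,D])]))
```

```text
t 32.9 at [0.4871 0.3395 0.2308] q [ 0.44  0.1   1.79 -0.    1.24  0.56] open 42.2 mm F [ 0.3 -0.4 -0.9]
  shift(tool) [-0.0093  0.0037  0.0308] turn [ 0.5 -0.3  0. ] camside [0.12 0.99 0.  ]
```

View pics/mix8.png

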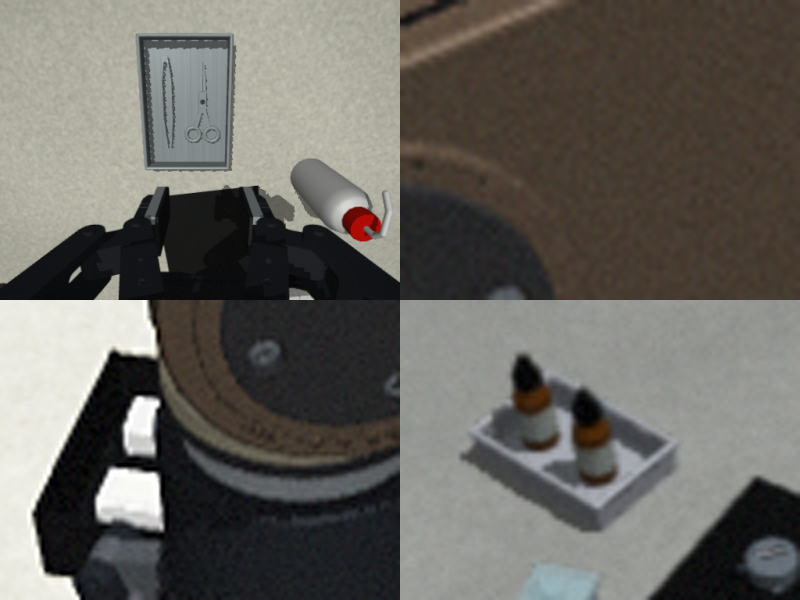

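View 11: both instruments lie inside the steel tray (wrist crop, tray x 138–233). Both bottles stand upright in the spill tray, the mailer is in the bin, and the counter and wash bottle are in place. The gripper is empty and clear, so I'm handing in.

Run:
```python
from h import *
np.set_printoptions(precision=4,suppress=True)
c=load("w8"); q=lambda p:np.multiply(p,1.28)
C=np.array([.4701,.3752,0]);a=np.radians(-6.8);M=np.array([[np.cos(a),np.sin(a)],[-np.sin(a),np.cos(a)]])
for n,p in [("heel",(168,58)),("ftip",(169,147)),("sctip",(204,63)),("rings",(203,142))]: print(n,M@(onz(c,q(p),.007)-C)[:2])
from plant import ctrl
print(ctrl.sign_off())
```

```text
heel [-0.025   0.0634]
ftip [-0.0284 -0.063 ]
sctip [0.0243 0.057 ]
rings [ 0.0229 -0.0553]
the job is handed in; nothing more can be done
None
```

The mat is cleared and the job is handed in, at about 33 s of the 72 s allowed. I moved the two bottles first, gripping them by the caps, then the forceps, the mailer and the scissors. Each was set down in its place and released.

**Instruments:** in the last wrist picture both ends of each lie within the steel tray limits (±58 mm in x, ±88 mm in y):

| Point | x in tray (mm) | y in tray (mm) |
|---|---|---|
| forceps heel | -25 | +63 |
| forceps tip | -28 | -63 |
| scissors tip | +24 | +57 |
| scissors rings | +23 | -55 |

**Bottles and mailer:** I checked these by eye only, with no angles measured. Both bottles look upright in the spill tray, and the mailer looked flat in the bin beside the filed one. The last look at the bin was partly blocked by the arm, so that rests mainly on an earlier wrist picture.

**Bystanders:** the wash bottle and tally counter look undisturbed. The staining jar was only just in the last picture. I did not measure how far any of them moved.

**Disagreements:**
- The measured spill tray rim came out 3 to 5% larger than the stated size, and the steel tray rim 1 to 5%. Both are small against the placing margins.
- Two early triangulations were off by 12 to 14 mm and were not used: one spill tray corner and one scissors ring.
- The heights of single mailer corners also scattered widely, so I located the mailer from its top outline at the stated 22 mm height instead.
- One of the last side-camera crops showed only the arm.

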